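# Lift the setting plates on the lifting key

## Task

Take the yellow-handled lifting key from the fork of the stand, thread its foot down through all three brass plates in the blue sprung tray, give it a quarter turn so that the foot catches under the lowest plate, lift the plates out as one stack and hang the loaded key back in the fork, then let go. The plates lie out of line, so feel for each hole and press only lightly: do not bottom out the sprung bed hard. Leave the hammer, the steel box and the amber jar where they are.

Things in the scene. Friction and masses are not known exactly. Their poses are not given: they have to be found in the camera images.
- key_grip (a point): Centre of the lifting key's handle, a yellow block 28 (key x) x 16 (key y) x 48 mm (z); take it across its 16 mm from above. The key hangs upright, z up, 0.12 kg. Below the handle: dark round collar 28 mm across, from 24 to 30 mm below this point, then a steel shaft 12 mm across, then the foot. The foot bar lies along the handle's wide direction (key x).
- key_collar (a point): Point on the key's axis at the collar's underside, 30 mm below key_grip (it rests on the fork)
- key_foot (a point): Point on the key's axis at the underside of the foot, 98 mm below key_grip; same axes. The foot is a bar 24 (key x) x 8 (key y) x 6 mm (z), its lower edges and ends rounded to 2 mm radius, its top 92 mm below key_grip
- key_seat (a point): Point on the key's axis 4 mm above the top of the foot (10 mm above its underside): where the centre of the lowest plate comes when it hangs on the turned foot
- plate_low_center (a point): Centre of the lowest of three equal loose brass plates piled in the tray, 56 x 56 x 8 mm, 80 to 125 g each. Each has a key-shaped hole right through: a 15 mm square crossed by a slot 27 mm long (plate x) and 11 mm wide. The foot passes only when it lies along the slot; after a quarter turn below the plate it cannot come back up. The middle and top plate are not measured.
- tray: Fixed blue tray, foot 98 x 98 mm; origin at the middle of its underside, on the bench. Nest 66 x 66 mm, walls 58 mm high. Each plate lies by itself up to 4.2 mm off the nest's middle in x and in y (top and middle plate to opposite sides in x) and up to 0.04 rad turned, slot along the tray's x, and can slide 5 mm either way from the middle before it meets the walls. Pile's top 54 mm above the bench.
- bed_top (a point): Middle of the black sprung bed's top at rest, 30 mm above the bench: the plates lie on it. It starts to sink under about 2 N, gives 0.8 N per mm, and is hard after 8 mm (about 8 N). Pressing into the tray with more than about 18 N is too much. A 40 x 40 mm opening in the bed and free room below it, down to 8 mm above the bench, let the foot turn under the plates.
- fork_seat (a point): Middle of the place where the collar rests on the fork's two prongs, 150 mm above the bench, on the fixed grey stand. Its x points from the open end to the post: the key goes in along +x, out along -x. Gap 17 mm for the shaft, prongs end 25 mm before the seat; post 85 mm behind, not above the prongs. Lips 6 mm high before and behind the seat, 37 mm apart: lift the collar over them.
- hammer: Bystander: yellow-handled hammer lying on the bench, about 220 mm long
- steelbox: Bystander: open dark steel box, 110 x 70 x 22 mm, on the bench
- jar: Bystander: amber jar, 48 mm across, 55 mm high, standing on the bench
Mind the look-alikes: they are no part of the job. There is more than one size of the part that bears key_grip; the job needs the smaller.

How it is judged:
On the way, in this order (a step that is already met when the one before it is completed fails the run):
1. the key's foot is right through the pile: its underside more than 2 mm below the lowest plate, in the tray, on the plate's axis (z of key_foot in the frame of plate_low_center below -0.012 m and horizontal distance between key_foot and plate_low_center below 0.008 m and height (world z) of plate_low_center below 0.045 m), for 0.1 s.
2. the stack is lifted clear out of the tray on the key (height (world z) of plate_low_center above 0.07 m and distance between plate_low_center and key_seat below 0.008 m), for 0.2 s.
At the end, for the whole second after the job is handed in: The key hangs at rest and upright in the fork, its collar down on the prongs (within 4 mm in height, 8 mm sideways of the seat, tilt under 0.12 rad), with the lowest plate, and so the whole stack, resting level on its foot (within 8 mm of its place, tilt under 0.2 rad), and the key let go (horizontal distance between key_collar and fork_seat below 0.008 m and z of key_collar in the frame of fork_seat between -0.004 and 0.004 m and angle between key_grip's own z axis and vertical below 0.12 rad and distance between plate_low_center and key_seat below 0.008 m and angle between plate_low_center's own z axis and vertical below 0.2 rad and linear speed of key below 0.02 m/s and linear speed of plate_low below 0.03 m/s); the robot touches nothing.
It fails at once if the tray is pressed with more than 22 N (contact force between tray and anything else above 22 N).
It fails at once if the hammer is disturbed (over 20 mm) (distance of hammer from where it was at the start of the episode above 0.02 m).
It fails at once if the steel box is disturbed (over 20 mm) (distance of steelbox from where it was at the start of the episode above 0.02 m).
It fails at once if the jar is disturbed (over 20 mm) (distance of jar from where it was at the start of the episode above 0.02 m).
It also fails if it takes over 72 s, if anything falls off the work surface, if the arm or the gripper's body presses on something with over 40 N, if the wrist force passes 120 N, or if a joint passes its speed limit or range.

## Robot

A 6-joint arm with a two-finger parallel gripper is mounted at the origin on the work surface. World frame = base frame: x ahead of the robot, y to its left, z up, the work surface at z = 0. Lengths are in m, angles in rad, forces in N, time in s.
With the tool pointing down it reaches from about 0.3 to 0.85 m from the base axis. Payload 4.2 kg.
Tool frame: the origin (TCP) lies midway between the tips of the shut fingers; the grasp point (between the pads) lies behind it (robot.hold_point_z is the z of the grasp point in the tool frame, in m); z points along the fingers, y is the line along which they close (so a half turn about z gives the same grasp; the last joint's range is limited). The gripper opens to 91 mm and grips with 3 to 60 N. Pads are 32 mm wide; open, the fingers measure 118 mm over their backs; the gripper's body (76 mm by 178 mm) begins 60 mm behind the grasp point.
Start: joints at [-1.288, 0.32, 1.565, -0, 1.257, -0.02], TCP at [0.171, -0.549, 0.214] pointing down, gripper open.
Joint ranges: [-3.11, 3.11], [-0.84, 2.01], [0.21, 2.61], [-1.34, 4.49], [0.05, 2.63], [-2.56, 2.56]. Speed limits (rad/s): [2.57, 2.57, 3.14, 3.14, 3.14, 3.14].

## Interface

Orientations are given as a unit quaternion [x, y, z, w].
In Python, from workcell import robot gives the robot as it stands.
- The arm moves only by the tool send_rows, never from a script. Its arguments are lists of equal length, an entry for each row: "gripper": the closure, from 0 (fully open) to 1 (shut); "dp": the shift along the tool's x, y, z in mm, a list of three; "dr": the turn, a rotation vector about the tool's x, y, z in units of 5 degrees (1.0 is 5 degrees), a list of three. In form: {"gripper": [gripper, ...], "dp": [[x, y, z], ...], "dr": [[rx, ry, rz], ...]}. A call has exactly 10 rows; each row is the pose to reach, as a shift and turn from the pose commanded when the call began, along the tool's axes at that moment; what a row does not reach only later rows make up. A row lasts 1/12 s, in which the tool goes at most 41.7 mm and 7.16 degrees, less where a joint would pass 70% of its speed; a pose out of reach is approached as far as the arm can. A call with a gripper value outside its range is refused whole. The fingers move at their own pace and stop on an object; "newtons" is the grip in N (left out, the last holds). Time passes only in rows, so rows that repeat a pose let the fingers close, or fill a call up. It gives the time, the measured TCP pose, the force, the opening and the grip force at its end, in the units of the state.
- robot.read_state(): the state, without advancing time (a new reading comes with each control period).
- robot.grab_frame(name): name is "scene" or "top" or "wrist"; returns a dict with "color" (420x560x3 uint8, red, green, blue), "z_map" (420x560 float32, m along the optical axis (not along the pixel's ray), 0 where there is no reading), "vfov" (degrees; the focal length in pixels is half the picture's height over the tangent of half this angle, whatever the lens; pixels are square), "cx", "cy" (the principal point, pixels), "R" (3x3) and "t" (3): a world point X has camera coordinates R X + t. Camera axes: x right, y down, z forward; pixel columns grow to the right and rows downward; lengths in m; the calibration is good to about 2 mm. A picture is of the moment at which its call begins.
- robot.job_done(): hands the job in; it is judged then, once.
The state is a dict: "t": time; "q": joint angles; "qvel": joint speeds; "joint_torque": joint torques, N m; "ee_pos": TCP position; "ee_rot": TCP orientation; "contact_force": force on the tool from outside, world axes, zero at the start; "wrist_torque": the same for the moment, N m; "grip_width": finger opening in m; "grasp_force": force on a finger pad.
Only numpy, scipy, OpenCV 4.12 (cv2) and the standard library are available. Lean on these libraries where they do the work, as an engineer would, in place of code of your own. Each camera call takes 0.05 s, during which the arm holds its last target. There are 200 camera calls.

## Working session

There is one attempt and no reset: what is moved stays moved. The work goes in short steps, Python scripts to look and compute and a tool call to move; the robot and the scene stay as the last step left them, time stands still between calls to the robot, and variables do not carry over. Pictures are saved under pics/ and viewed, at most 10 in all, crops included, and the job is handed in when it is done.

Besides the shell and the picture viewer there is one more tool, called after ">>>" by a JSON object that holds its "api" and its "payload", one argument or row to a line. send_rows: Moves the arm, as the interface text tells. Its arguments: {"type":"object","properties":{"gripper":{"type":"array"},"dp":{"type":"array"},"dr":{"type":"array"},"newtons":{"type":"number"}},"required":["gripper","dp","dr"]}

```bash
ls; mkdir -p pics; cat > h.py <<'E'
import numpy as np, cv2
from workcell import robot
def grab(n):
    f=robot.grab_frame(n); f['f']=f['color'].shape[0]/2/np.tan(np.radians(f['vfov'])/2); return f
def cloud(f):
    z=f['z_map']; v,u=np.mgrid[:z.shape[0],:z.shape[1]]
    c=np.stack([(u-f['cx'])/f['f']*z,(v-f['cy'])/f['f']*z,z],-1)
    P=(c-f['t'])@f['R']; P[z==0]=np.nan
    return P
def save(n,im,s=1): cv2.imwrite('pics/'+n+'.png',cv2.resize(im[...,::-1],None,fx=s,fy=s,interpolation=cv2.INTER_CUBIC))
E
python3 - <<'E'
from h import *
import pickle
a=[grab('scene'),grab('top')]
pickle.dump(a,open('f0.pkl','wb'))
save('st',np.vstack([a[0]['color'],a[1]['color']]),0.71)
print(robot.read_state(),robot.hold_point_z)
for f in a: print(f['vfov'],f['cx'],f['cy'],f['R'],f['t'])
E
```

```text
pics
{'t': 0.1, 'q': array([-1.28800494e+00,  3.20223050e-01,  1.56553833e+00,  1.98864327e-05,
        1.25737793e+00, -1.99987253e-02]), 'qvel': array([-0.00176134, -0.00124882, -0.00230193, -0.00121799, -0.00070442,
        0.00024779]), 'joint_torque': array([ 1.71126853e-04, -4.13333559e+01, -2.32510453e+01,  7.28410226e-02,
        4.22157417e-02, -5.91496268e-05]), 'ee_pos': array([ 0.17134135, -0.54841914,  0.21321443]), 'ee_rot': array([ 9.88561809e-01,  1.50814297e-01, -9.19452639e-05, -7.67899938e-04]), 'contact_force': array([-0.62901658,  0.71398384,  1.26096547]), 'wrist_torque': array([ 0.00706449, -0.00502985,  0.02017608]), 'grasp_force': 0.0, 'grip_width': 0.09103059254638272} -0.0188
54.31397919090077 270.38990174176087 208.21877379490405 [[ 0.77674601  0.6296513   0.01431385]
 [ 0.45450243 -0.54465736 -0.70482331]
 [-0.43599677  0.55397437 -0.70923847]] [-0.51106028 -0.16446189  1.46262265]
52.61645525823826 280.3652682881233 207.74848282520765 [[ 0.01584873 -0.99986008  0.00535218]
 [-0.98886565 -0.01646614 -0.14789722]
 [ 0.14796465 -0.00294861 -0.98898825]] [0.03580416 0.6180406  1.23294652]
```

View pics/st.png

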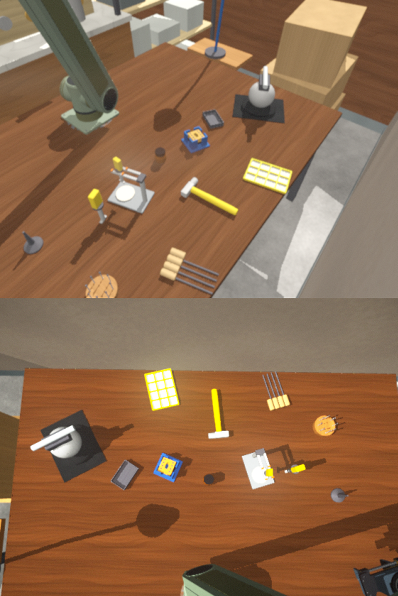

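The scene shows the blue tray (scene px ~(275,195)), the grey stand (~(180,270)) and two yellow handles at ~(165,230) and ~(137,282). One enlarged crop will tell me which is which.

```bash
python3 - <<'E'
from h import *
import pickle
a=pickle.load(open('f0.pkl','rb'))
A=cv2.resize(a[0]['color'][200:330,100:230],(390,390),interpolation=cv2.INTER_CUBIC)
B=cv2.resize(a[1]['color'][180:310,320:450],(390,390),interpolation=cv2.INTER_CUBIC)
save('c1',np.hstack([A,B]))
for f,n in zip(a,'st'):
    P=cloud(f); hsv=cv2.cvtColor(f['color'],cv2.COLOR_RGB2HSV)
    m=((hsv[...,0]>22)&(hsv[...,0]<35)&(hsv[...,1]>150)&(hsv[...,2]>90)).astype(np.uint8)
    k,l,s,c=cv2.connectedComponentsWithStats(m)
    for i in range(1,k):
        if s[i,4]>25:
            q=P[l==i]; print(n,s[i],np.nanmedian(q,0).round(4),np.nanpercentile(q,5,axis=0).round(3),np.nanpercentile(q,95,axis=0).round(3))
    b=(hsv[...,0]>100)&(hsv[...,0]<125)&(hsv[...,1]>150)&(abs(P[...,2]-.058)<.006)
    q=P[b]; print('tray',b.sum(),q.mean(0), cv2.minAreaRect(q[:,:2].astype(np.float32)))
E
```

```text
s [159 220  11  18  91] [ 0.5034 -0.2199  0.2016] [ 0.328 -0.225 -0.   ] [ 0.516 -0.114  0.205]
s [342 222  70  51 372] [0.8834 0.2347 0.004 ] [ 0.787  0.146 -0.002] [0.97  0.3   0.011]
s [269 263  66  40 727] [ 0.7914 -0.031   0.0214] [ 0.7   -0.046 -0.   ] [ 0.872 -0.004  0.026]
s [124 266  20  29 381] [ 0.5305 -0.3435  0.1418] [ 0.396 -0.359  0.001] [ 0.537 -0.309  0.161]
tray 1 [0.48813343 0.16583711 0.05366618] ((0.48813343048095703, 0.1658371090888977), (0.0, 0.0), 0.0)
t [203  99  50  60 627] [0.8777 0.2237 0.0076] [ 0.79   0.15  -0.003] [0.967 0.289 0.013]
t [298 127  14  61 503] [ 0.7829 -0.0262  0.0217] [ 0.697 -0.042  0.   ] [ 0.867 -0.01   0.027]
t [223 224  24  25 273] [0.5279 0.1788 0.053 ] [0.5   0.153 0.045] [0.556 0.205 0.058]
t [409 234  22  12 164] [ 0.521  -0.3352  0.1579] [ 0.51  -0.396  0.004] [ 0.532 -0.323  0.163]
t [375 240  10  13 102] [ 0.5001 -0.2145  0.2007] [ 0.488 -0.275  0.003] [ 0.513 -0.209  0.206]
tray 126 [0.53090345 0.17931773 0.05723884] ((0.5290248990058899, 0.17936065793037415), (0.07829958200454712, 0.07786846160888672), 67.49714660644531)
```

View pics/c1.png

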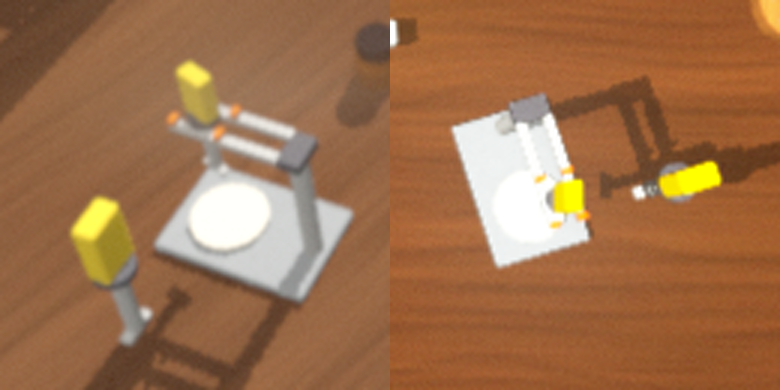

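Candidates: handle at scene (165,232) has its collar resting on the fork prongs, top at z≈0.204 m (=150+54 mm, as it must be); handle at (137,282) is larger and stands alone on the bench. The job needs the smaller one in the fork. Going above it.

>>> {"api": "send_rows", "payload": {
  "gripper": [0, 0, 0, 0, 0, 0, 0, 0, 0, 0],
  "dp": [
    [20, -10, -35],
    [50, -26, -70],
    [90, -48, -100],
    [130, -70, -120],
    [170, -90, -120],
    [210, -111, -120],
    [250, -132, -120],
    [290, -154, -120],
    [330, -175, -120],
    [370, -196, -120]
  ],
  "dr": [
    [0, 0, 0],
    [0, 0, 0],
    [0, 0, 0],
    [0, 0, 0],
    [0, 0, 0],
    [0, 0, 0],
    [0, 0, 0],
    [0, 0, 0],
    [0, 0, 0],
    [0, 0, 0]
  ]
}}

```text
t: 0.93
ee_pos: [0.4342, -0.2827, 0.3337]
ee_rot: [0.989, 0.151, -0.0, -0.0]
contact_force: [0.9, -1.4, -1.3]
grip_width: 0.0912
grasp_force: 0.0
```

```bash
python3 - <<'E'
from h import *
import pickle
f=grab('wrist');pickle.dump(f,open('w1.pkl','wb'))
save('w1',f['color'])
s=robot.read_state();print(s['t'],s['ee_pos'],s['ee_rot'])
print(-f['R'].T@f['t'],f['R'])
P=cloud(f); hsv=cv2.cvtColor(f['color'],cv2.COLOR_RGB2HSV)
m=(hsv[...,0]>20)&(hsv[...,0]<36)&(hsv[...,1]>140)&(abs(P[...,2]-.203)<.006)
q=P[m]; print(m.sum(), q.mean(0)); print(cv2.minAreaRect(q[:,:2].astype(np.float32)))
E
```

```text
0.9833 [ 0.43941009 -0.27716567  0.33334215] [ 0.98806917  0.1539642   0.00272814 -0.00262526]
[ 0.50009124 -0.26017368  0.50447418] [[ 2.99208689e-01 -9.54187694e-01 -7.41697395e-05]
 [-9.23990055e-01 -2.89758886e-01  2.49563950e-01]
 [-2.38152341e-01 -7.46031703e-02 -9.68358317e-01]]
560 [ 0.50380674 -0.21483156  0.20352976]
((0.5032843947410583, -0.21473440527915955), (0.015997083857655525, 0.023395046591758728), 88.7479476928711)
```

View pics/w1.png

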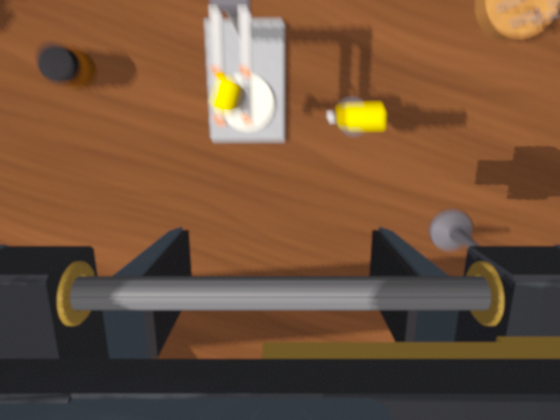

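The small key's handle is at px (225,93), prongs running up the image, turned ~18° to the tool. I align above it and look again from close by.

>>> {"api": "send_rows", "payload": {
  "gripper": [0, 0, 0, 0, 0, 0, 0, 0, 0, 0],
  "dp": [
    [16, -8, 10],
    [32, -16, 30],
    [46, -23, 50],
    [46, -23, 60],
    [46, -23, 60],
    [46, -23, 60],
    [46, -23, 60],
    [46, -23, 60],
    [46, -23, 60],
    [46, -23, 60]
  ],
  "dr": [
    [0, 0, 1],
    [0, 0, 2],
    [0, 0, 3],
    [0, 0, 3.7],
    [0, 0, 3.7],
    [0, 0, 3.7],
    [0, 0, 3.7],
    [0, 0, 3.7],
    [0, 0, 3.7],
    [0, 0, 3.7]
  ]
}}

```text
t: 1.82
ee_pos: [0.4703, -0.2493, 0.2746]
ee_rot: [1.0, -0.01, 0.001, 0.0]
contact_force: [1.2, 0.1, -0.8]
grip_width: 0.0911
grasp_force: 0.0
```

```bash
python3 - <<'E'
from h import *
import pickle
f=grab('wrist');pickle.dump(f,open('w2.pkl','wb'))
save('w2',f['color'])
s=robot.read_state();print(s['t'],s['ee_pos'],s['ee_rot'],s['contact_force'],s['q'])
P=cloud(f); hsv=cv2.cvtColor(f['color'],cv2.COLOR_RGB2HSV)
m=(hsv[...,0]>20)&(hsv[...,0]<36)&(hsv[...,1]>140)&(abs(P[...,2]-.203)<.004)
q=P[m]; print(m.sum(), q.mean(0)); print(cv2.minAreaRect(q[:,:2].astype(np.float32)))
for zc in(.145,.15,.155):
    m=(abs(P[...,2]-zc)<.003)&(abs(P[...,0]-.5)<.15)&(abs(P[...,1]+.2)<.15); q=P[m]
    v,u=np.nonzero(m)
    print(zc,m.sum(), u.min(),u.max(),v.min(),v.max(), cv2.minAreaRect(q[:,:2].astype(np.float32)) if len(q) else '')
E
```

```text
1.8667 [ 0.47030474 -0.24924947  0.2744469 ] [ 9.99948083e-01 -1.01705074e-02  5.32291738e-04  3.30927640e-04] [-0.79299797 -0.32711546 -0.01027305] [-5.08900392e-01  2.18278377e-01  1.55352427e+00 -7.35328634e-05
  1.36853853e+00  1.08225203e+00]
915 [ 0.5015316  -0.21530339  0.20345709]
((0.5011729598045349, -0.2149047553539276), (0.016050459817051888, 0.02774920128285885), 88.56513977050781)
0.145 295 180 404 40 185 ((0.5297006368637085, -0.24780677258968353), (0.18216805160045624, 0.09000028669834137), 67.56368255615234)
0.15 3522 176 406 40 196 ((0.5527252554893494, -0.2622547745704651), (0.12100850045681, 0.15944992005825043), 15.579937934875488)
0.155 612 198 409 47 200 ((0.5512620210647583, -0.26399290561676025), (0.11849699169397354, 0.15709683299064636), 15.244552612304688)
```

View pics/w2.png

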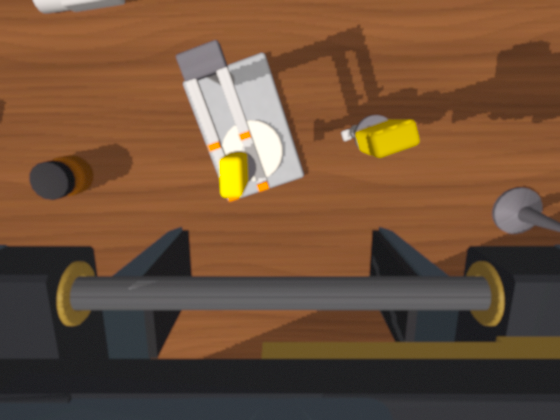

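>>> {"api": "send_rows", "payload": {
  "gripper": [0.3, 0.3, 0.3, 0.3, 0.3, 0.3, 0.3, 0.3, 0.3, 0.3],
  "dp": [
    [15, -17, 10],
    [30, -35, 30],
    [30, -35, 40],
    [30, -35, 50],
    [30, -35, 65],
    [30, -35, 80],
    [30, -35, 95],
    [30, -35, 105],
    [30, -35, 110],
    [30, -35, 110]
  ],
  "dr": [
    [0, 0, 0],
    [0, 0, 0],
    [0, 0, 0],
    [0, 0, 0],
    [0, 0, 0],
    [0, 0, 0],
    [0, 0, 0],
    [0, 0, 0],
    [0, 0, 0],
    [0, 0, 0]
  ]
}}

```text
t: 2.7
ee_pos: [0.5003, -0.2147, 0.1629]
ee_rot: [1.0, -0.01, -0.001, -0.0]
contact_force: [-0.6, -0.2, -0.3]
grip_width: 0.0639
grasp_force: 0.0
```

```bash
python3 - <<'E'
from h import *
import pickle
f=grab('wrist')
save('w3',f['color'])
s=robot.read_state();print(s['t'],s['ee_pos'],s['ee_rot'],s['contact_force'],s['grip_width'])
P=cloud(f); hsv=cv2.cvtColor(f['color'],cv2.COLOR_RGB2HSV)
m=(hsv[...,0]>20)&(hsv[...,0]<36)&(hsv[...,1]>140)&(abs(P[...,2]-.203)<.004)&(P[...,1]>-.28)
q=P[m]; print(m.sum(), q.mean(0)); print(cv2.minAreaRect(q[:,:2].astype(np.float32)))
P=cloud(pickle.load(open('w2.pkl','rb')))
m=(abs(P[...,2]-.151)<.006)&(P[...,0]<.63)&(P[...,1]>-.26)&(P[...,1]<-.12)
q=P[m];print(m.sum(),cv2.minAreaRect(q[:,:2].astype(np.float32)))
m=(abs(P[...,2]-.151)<.006)&(P[...,0]<.58)&(P[...,0]>.525)&(P[...,1]>-.26)&(P[...,1]<-.12)
print(cv2.fitLine(P[m][:,:2].astype(np.float32),cv2.DIST_L2,0,.01,.01).ravel())
E
```

```text
2.75 [ 0.50086363 -0.21486131  0.16383091] [ 9.99947688e-01 -1.02279010e-02 -9.50834170e-05  5.30567768e-05] [0.1293677  0.51267197 0.23271785] 0.06379071974963636
1169 [ 0.50330527 -0.21478755  0.20312839]
((0.5012540221214294, -0.21474595367908478), (0.01571071520447731, 0.028125621378421783), 89.36712646484375)
3954 ((0.5365081429481506, -0.20408868789672852), (0.12061942368745804, 0.035243697464466095), 17.640005111694336)
[ 0.8339424   0.5518515   0.5556674  -0.19817114]
```

>>> {"api": "send_rows", "payload": {
  "gripper": [1, 1, 1, 1, 1, 1, 1, 1, 1, 1],
  "dp": [
    [0, 0, 0],
    [0, 0, 0],
    [0, 0, 0],
    [0, 0, 0],
    [0, 0, 0],
    [0, 0, 0],
    [0, 0, 0],
    [0, 0, -4],
    [0, 0, -8],
    [0, 0, -12]
  ],
  "dr": [
    [0, 0, 0],
    [0, 0, 0],
    [0, 0, 0],
    [0, 0, 0],
    [0, 0, 0],
    [0, 0, 0],
    [0, 0, 0],
    [0, 0, 0],
    [0, 0, 0],
    [0, 0, 0]
  ],
  "newtons": 40
}}

```text
t: 3.58
ee_pos: [0.501, -0.2145, 0.1761]
ee_rot: [1.0, -0.01, -0.0, -0.0]
contact_force: [0.2, 0.3, -1.7]
grip_width: 0.016
grasp_force: 40.0
```

```bash
python3 - <<'E'
from h import *
s=robot.read_state();print(s)
E
```

```text
{'t': 3.5833, 'q': array([-4.25592440e-01,  2.99988153e-01,  1.69316842e+00, -3.74424031e-05,
        1.14867575e+00,  1.16533062e+00]), 'qvel': array([ 8.86123602e-04, -4.12641279e-02, -7.61845792e-02, -7.75176362e-05,
        1.08560859e-01,  2.39390601e-04]), 'joint_torque': array([-1.19371376e-03, -3.94288015e+01, -2.23407233e+01,  5.76456031e-02,
       -1.37163308e-01, -2.37190943e-04]), 'ee_pos': array([ 0.50096901, -0.21447406,  0.17608838]), 'ee_rot': array([ 9.99949435e-01, -1.00555247e-02, -1.16527851e-04, -3.27491503e-05]), 'contact_force': array([ 0.18990423,  0.26397015, -1.67678885]), 'wrist_torque': array([-0.025387  ,  0.03296461,  0.01046763]), 'grasp_force': 39.999732971191406, 'grip_width': 0.016042242731403537}
```

>>> {"api": "send_rows", "payload": {
  "gripper": [1, 1, 1, 1, 1, 1, 1, 1, 1, 1],
  "dp": [
    [-10, 3, 0],
    [-22, 7, 0],
    [-36, 12, 0],
    [-50, 17, 0],
    [-60, 20, -5],
    [-62, 20, -25],
    [-62, 10, -55],
    [-62, -15, -85],
    [-55, -50, -95],
    [-50, -90, -95]
  ],
  "dr": [
    [0, 0, 0],
    [0, 0, 0],
    [0, 0, 0],
    [0, 0, 0],
    [0, 0, 0],
    [0, 0, 0],
    [0, 0, 0],
    [0, 0, 0],
    [0, 0, 0],
    [0, 0, 0]
  ]
}}

```text
t: 4.42
ee_pos: [0.4539, -0.1244, 0.2747]
ee_rot: [1.0, -0.012, 0.004, 0.001]
contact_force: [1.1, 0.1, -1.2]
grip_width: 0.016
grasp_force: 40.0
```

>>> {"api": "send_rows", "payload": {
  "gripper": [1, 1, 1, 1, 1, 1, 1, 1, 1, 1],
  "dp": [
    [5, -35, 0],
    [10, -75, 0],
    [13, -115, 0],
    [15, -155, 0],
    [17, -195, 0],
    [19, -235, 0],
    [20, -275, 0],
    [20, -305, 0],
    [20, -320, 0],
    [20, -320, 0]
  ],
  "dr": [
    [0, 0, 0],
    [0, 0, 0],
    [0, 0, 0],
    [0, 0, 0],
    [0, 0, 0],
    [0, 0, 0],
    [0, 0, 0],
    [0, 0, 0],
    [0, 0, 0],
    [0, 0, 0]
  ]
}}

```text
t: 5.25
ee_pos: [0.4788, 0.1982, 0.2708]
ee_rot: [1.0, -0.008, -0.0, -0.001]
contact_force: [-0.8, 0.6, -1.6]
grip_width: 0.016
grasp_force: 40.0
```

```bash
python3 - <<'E'
from h import *
import pickle
f=grab('wrist');pickle.dump(f,open('w4.pkl','wb'))
im=f['color']; P=cloud(f)
s=robot.read_state();print(s['t'],s['ee_pos'],s['ee_rot'],s['contact_force'],s['q'])
c=f['R']@np.array([.529,.179,.054])+f['t'];u=int(c[0]/c[2]*f['f']+f['cx']);v=int(c[1]/c[2]*f['f']+f['cy']);print(u,v)
u=np.clip(u,75,485);v=np.clip(v,75,345)
save('w4',im[v-75:v+75,u-75:u+75],4); print('crop origin',u-75,v-75)
E
```

```text
5.3 [0.47874694 0.1963432  0.27083172] [ 9.99959926e-01 -8.94880120e-03 -7.92947838e-05  2.42477246e-04] [-0.49085725 -1.55590653 -2.86421454] [ 3.67227515e-01  1.96571561e-01  1.59077656e+00 -4.02148405e-04
  1.35457020e+00  1.95600803e+00]
299 135
crop origin 224 60
```

View pics/w4.png

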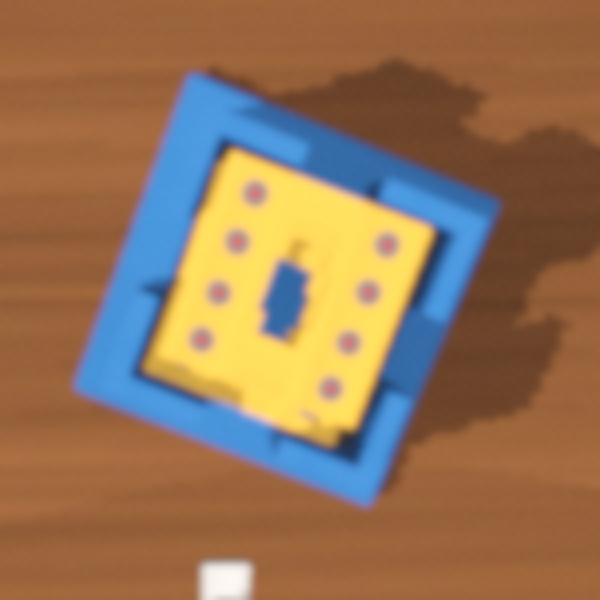

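The tray is seen whole: top plate's hole at px ~(295,135), slot running up-right (yaw ≈ −22°), lower plates peeping out at slot ends. Measure plates by depth and colour.

```bash
cat > meas.py <<'E'
from h import *
import pickle,sys
f=pickle.load(open(sys.argv[1],'rb'))
P=cloud(f); hsv=cv2.cvtColor(f['color'],cv2.COLOR_RGB2HSV)
near=(np.hypot(P[...,0]-.529,P[...,1]-.179)<.08)
def rect(m,n):
    q=P[m][:,:2].astype(np.float32); r=cv2.minAreaRect(q); print(n,m.sum(),np.round(r[0],4),np.round(r[1],4),round(r[2],2),'z',np.median(P[m][:,2]).round(4))
yel=(hsv[...,0]>15)&(hsv[...,0]<35)&(hsv[...,1]>120)&near
blue=(hsv[...,0]>95)&(hsv[...,0]<125)&(hsv[...,1]>120)&near
rect(yel&(abs(P[...,2]-.054)<.003),'top plate')
rect(blue&(abs(P[...,2]-.058)<.003),'tray rim')
c=f['R']@np.array([.529,.179,.054])+f['t']
u0,v0=int(c[0]/c[2]*f['f']+f['cx']),int(c[1]/c[2]*f['f']+f['cy'])
print('mm/px',c[2]/f['f']*1e3)
np.set_printoptions(linewidth=250)
w=P[v0-17:v0+17,u0-18:u0+14,2]*1000; print(w.round().astype(int))
# hole in top plate: not-at-top inside plate -> project rays to z=.054
v,u=np.mgrid[:420,:560]
d=np.stack([(u-f['cx'])/f['f'],(v-f['cy'])/f['f'],np.ones_like(u)],-1)@f['R']; C=-f['R'].T@f['t']
k=(.054-C[2])/d[...,2]; T=C+k[...,None]*d
m=(P[...,2]<.0505)&(np.hypot(T[...,0]-.529,T[...,1]-.179)<.021)
q=T[m][:,:2].astype(np.float32); print('hole',m.sum(),cv2.minAreaRect(q),q.mean(0))
E
python3 meas.py w4.pkl
```

```text
top plate 2223 [0.5324 0.1816] [0.056  0.0561] 68.56 z 0.0539
tray rim 1155 [0.5293 0.1824] [0.0781 0.078 ] 67.45 z 0.0579
mm/px 1.0596123842317522
[[54 53 53 ... 56 53 54]
 [54 54 55 ... 54 55 54]
 [55 53 55 ... 55 54 52]
 ...
 [54 54 55 ... 55 53 52]
 [54 54 53 ... 53 55 54]
 [53 54 54 ... 53 53 53]]
hole 314 ((0.5326364636421204, 0.1816193163394928), (0.014690644107758999, 0.026600152254104614), 69.03903198242188) [0.5327858  0.18158986]meas.py:16: RuntimeWarning: invalid value encountered in cast
  w=P[v0-17:v0+17,u0-18:u0+14,2]*1000; print(w.round().astype(int))
```

>>> {"api": "send_rows", "payload": {
  "gripper": [1, 1, 1, 1, 1, 1, 1, 1, 1, 1],
  "dp": [
    [5, 0, 20],
    [10, 1, 45],
    [16, 1.5, 70],
    [16, 1.5, 90],
    [16, 1.5, 105],
    [16, 1.5, 110],
    [16, 1.5, 110],
    [16, 1.5, 110],
    [16, 1.5, 110],
    [16, 1.5, 110]
  ],
  "dr": [
    [0, 0, 1],
    [0, 0, 2],
    [0, 0, 3],
    [0, 0, 4.06],
    [0, 0, 4.06],
    [0, 0, 4.06],
    [0, 0, 4.06],
    [0, 0, 4.06],
    [0, 0, 4.06],
    [0, 0, 4.06]
  ]
}}

```text
t: 6.13
ee_pos: [0.496, 0.1941, 0.1622]
ee_rot: [0.983, -0.186, 0.001, -0.001]
contact_force: [-0.8, 0.9, -1.2]
grip_width: 0.0161
grasp_force: 40.0
```

```bash
sed -i '/^w=P\|np.set_print/d' meas.py; python3 - <<'E'
from h import *
import pickle
g=grab('top');f=grab('wrist');pickle.dump(f,open('w5.pkl','wb'))
s=robot.read_state();print(s['t'],s['ee_pos'],s['ee_rot'],s['contact_force'])
im=f['color']; P=cloud(f)
c=f['R']@np.array([.529,.18,.054])+f['t'];u=int(c[0]/c[2]*f['f']+f['cx']);v=int(c[1]/c[2]*f['f']+f['cy']);print(u,v)
u=np.clip(u,65,495);v=np.clip(v,65,355)
A=im[v-65:v+65,u-65:u+65]
z=np.nan_to_num(P[v-65:v+65,u-65:u+65,2]); zc=cv2.applyColorMap(np.clip((z-.005)/.06*255,0,255).astype(np.uint8),cv2.COLORMAP_JET)[...,::-1]
save('w5',np.hstack([A,zc]),3)
E
python3 meas.py w5.pkl
```

```text
6.2333 [0.49569097 0.19429854 0.16178096] [ 9.82537587e-01 -1.86061723e-01  8.49643985e-04 -4.51319530e-04] [-0.51487218 -0.36655917 -0.29178092]
283 161
top plate 4113 [0.5321 0.1816] [0.0561 0.0558] 68.58 z 0.054
tray rim 2134 [0.5289 0.1825] [0.0782 0.0781] 67.48 z 0.0579
mm/px 0.7755463384189443
hole 577 ((0.5323493480682373, 0.18140575289726257), (0.014022118411958218, 0.025415703654289246), 68.63178253173828) [0.5325303  0.18140034]
```

View pics/w5.png

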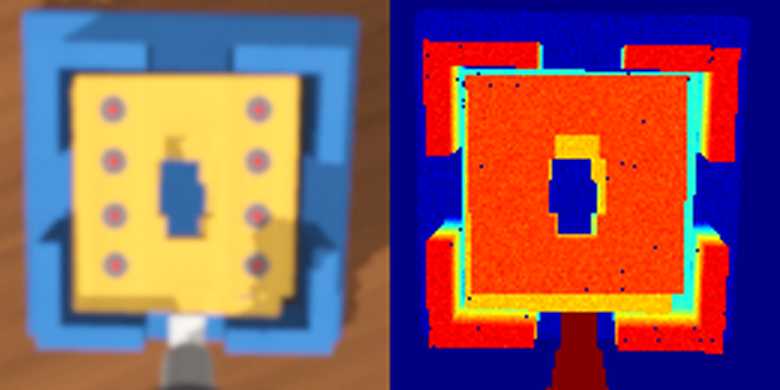

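```bash
python3 - <<'E'
from h import *
import pickle
f=pickle.load(open('w5.pkl','rb')); P=cloud(f)
th=np.radians(-21.4); ex=np.array([np.cos(th),np.sin(th)]); ey=np.array([-ex[1],ex[0]])
D=P[...,:2]-np.array([.5323,.1815]); X=D@ex*1e3; Y=D@ey*1e3; Z=P[...,2]*1e3
hsv=cv2.cvtColor(f['color'],cv2.COLOR_RGB2HSV); yel=(hsv[...,0]>15)&(hsv[...,0]<35)&(hsv[...,1]>120)
m=(abs(X)<40)&(abs(Y)<40)
for z in (54,46,38):
    k=m&(abs(Z-z)<1.6)&yel
    ins=k&(abs(X)<16)&(abs(Y)<10)
    out=k&~ins
    print(z,ins.sum(),out.sum(),'out X',np.percentile(X[out],[0.5,2,98,99.5]).round(1) if out.any() else '','Y',np.percentile(Y[out],[.5,2,98,99.5]).round(1) if out.any() else '')
    if z<50 and ins.sum()>5: print('  in:',[(round(float(a),1),round(float(b),1)) for a,b in zip(X[ins],Y[ins])][::4])
E
```

```text
54 460 3561 out X [-27.9 -27.2  26.9  27.6] Y [-27.8 -27.3  27.2  27.7]
46 163 462 out X [-35.4 -34.7  14.5  19.7] Y [-25.4 -24.6  30.   30.3]
  in: [(12.3, 5.5), (12.3, 2.3), (12.4, -0.8), (12.3, -4.0), (11.5, 3.9), (11.5, 0.7), (11.5, -2.4), (10.8, 5.5), (10.7, 2.3), (10.7, -1.6), (10.8, -4.8), (10.0, 3.9), (10.0, 0.7), (10.0, -2.4), (9.3, 5.5), (9.3, 2.3), (9.2, -0.8), (9.2, -4.0), (8.4, 3.9), (8.4, 0.7), (8.3, -2.4), (7.5, 4.7), (7.6, 1.5), (7.7, -1.6), (7.6, -4.8), (6.8, -1.6), (6.9, -4.8), (6.0, -6.4), (5.3, -5.6), (4.5, -4.8), (3.7, -4.0), (3.8, -7.2), (3.0, -6.4), (2.2, -6.4), (1.4, -6.4), (0.5, -6.4), (-1.0, -6.4), (-2.6, -6.4), (-4.3, -6.5), (-5.6, -6.4), (-7.5, -6.5)]
38 17 22 out X [-36.9 -36.9  23.3  23.5] Y [-18.4 -18.2  29.6  29.7]
  in: [(-1.1, -5.8), (-4.3, -5.8), (-10.8, -5.0), (-12.7, -5.0), (-14.2, -5.0)]
```

```bash
python3 - <<'E'
from h import *
import pickle
f=pickle.load(open('w5.pkl','rb')); P=cloud(f)
th=np.radians(-22.0); ex=np.array([np.cos(th),np.sin(th)]); ey=np.array([-ex[1],ex[0]])
v,u=np.mgrid[:420,:560]
d=np.stack([(u-f['cx'])/f['f'],(v-f['cy'])/f['f'],np.ones_like(u)],-1)@f['R']; C=-f['R'].T@f['t']
def at(z):
    k=(z-C[2])/d[...,2]; T=(C+k[...,None]*d)[...,:2]-np.array([.5323,.1815]); return T@ex*1e3,T@ey*1e3
X,Y=at(.054); m=(abs(X)<14)&(abs(Y)<8)&(P[...,2]<.026)
print(m.sum())
tr=(-3.5,-.3)
def hole(x,y,s): return ((abs(x)<7.5+s)&(abs(y)<7.5+s))|((abs(x)<13.5+s)&(abs(y)<5.5+s))
def test(zs,name):
    L=[at(z) for z in zs]; best=[]
    for cx in np.arange(-8,1.1,.5):
        for cy in np.arange(-5,4.6,.5):
            bad=sum((~hole(x[m]-cx,y[m]-cy,0.4)).sum() for x,y in L)
            best.append((bad,cx,cy))
    b=np.array(best); ok=b[b[:,0]<=b[:,0].min()+6]; print(name,b[:,0].min(),ok[:,1].min(),ok[:,1].max(),ok[:,2].min(),ok[:,2].max(),ok[:,1:].mean(0))
    return b
test((.054,.046),'top'); test((.046,.038),'mid'); test((.038,.030),'low')
for z in (.054,.046,.038,.030):
    x,y=at(z); print(z,x[m].min(),x[m].max(),y[m].min(),y[m].max())
# sides: wide portion
for lo in range(-14,8,2):
    k=m&(X>=lo)&(X<lo+2)
    if k.any(): print(lo,[(round(float(at(z)[1][k].min()),1),round(float(at(z)[1][k].max()),1)) for z in(.054,.046,.038,.03)])
yl=(abs(X)<16)&(abs(Y)<10)&(abs(P[...,2]-.038)<.002); print(yl.sum())
E
```

```text
341
top 0.0 -7.0 0.5 -0.5 2.5 [-2.921875    1.21354167]
mid 0.0 -7.5 -0.5 -0.5 2.5 [-3.77710843  1.1626506 ]
low 0.0 -8.0 -2.0 0.0 2.5 [-4.81896552  1.36206897]
0.054 -11.890557751065215 6.765193190937065 -4.810924474027699 6.8999880202855035
0.046 -13.083100520082809 6.107730341259222 -4.93766934349244 7.109132825395277
0.038 -14.275643289100515 5.4502674915812745 -5.064414212957183 7.318277630505052
0.03 -15.468186058118118 4.79280464190344 -5.19115908242195 7.5274224356148
-12 [(-3.3, 4.5), (-3.4, 4.6), (-3.5, 4.8), (-3.6, 4.9)]
-10 [(-3.3, 4.5), (-3.4, 4.7), (-3.5, 4.8), (-3.5, 4.9)]
-8 [(-4.8, 6.9), (-4.9, 7.1), (-5.1, 7.3), (-5.2, 7.5)]
-6 [(-4.8, 6.9), (-4.9, 7.1), (-5.1, 7.3), (-5.2, 7.5)]
-4 [(-4.8, 6.9), (-4.9, 7.1), (-5.0, 7.3), (-5.2, 7.5)]
-2 [(-4.7, 6.9), (-4.9, 7.1), (-5.0, 7.3), (-5.1, 7.5)]
0 [(-4.7, 6.9), (-4.8, 7.1), (-5.0, 7.3), (-5.1, 7.5)]
2 [(-3.1, 6.1), (-3.2, 6.3), (-3.3, 6.5), (-3.4, 6.7)]
4 [(-3.1, 6.2), (-3.2, 6.3), (-3.3, 6.5), (-3.3, 6.7)]
6 [(-3.1, 6.2), (-3.2, 6.3), (-3.2, 6.5), (-3.3, 6.7)]
18
```

Estimated slots relative to the top plate's centre (tray x, y mm): top (0,0), middle ≈(−6.9,+1.6), lowest ≈(−1.5,+1.4). I go above the top hole.

>>> {"api": "send_rows", "payload": {
  "gripper": [1, 1, 1, 1, 1, 1, 1, 1, 1, 1],
  "dp": [
    [15, -0.5, 0],
    [30, -1.5, 0],
    [38.3, -1.5, 5],
    [38.3, -1.5, 12],
    [38.3, -1.5, 18],
    [38.3, -1.5, 22],
    [38.3, -1.5, 22],
    [38.3, -1.5, 22],
    [38.3, -1.5, 22],
    [38.3, -1.5, 22]
  ],
  "dr": [
    [0, 0, 0],
    [0, 0, 0],
    [0, 0, 0],
    [0, 0, 0],
    [0, 0, 0],
    [0, 0, 0],
    [0, 0, 0],
    [0, 0, 0],
    [0, 0, 0],
    [0, 0, 0]
  ]
}}

```text
t: 7.07
ee_pos: [0.5314, 0.1818, 0.1392]
ee_rot: [0.983, -0.186, 0.0, -0.0]
contact_force: [0.0, -0.2, -1.2]
grip_width: 0.0159
grasp_force: 40.0
```

```bash
cat > st.py <<'E'
from h import *
s=robot.read_state(); p=s['ee_pos']; q=s['ee_rot']
th=2*np.arctan2(q[1],q[0]); ex=np.array([np.cos(th),np.sin(th)]); ey=np.array([-ex[1],ex[0]])
e0=np.array([.9309,-.3654]); 
k=p[:2]+.0004*ex-np.array([.5323,.1815]); 
print('t',s['t'],'yaw',np.degrees(th),'key rel top0 (tray x,y mm)',k@e0*1e3,k@np.array([.3654,.9309])*1e3,'foot z',(p[2]-.0818)*1e3,'F',s['contact_force'].round(2),'T',s['wrist_torque'].round(3),'g',s['grip_width'],'tilt',q[2:].round(4))
E
python3 st.py
```

```text
t 7.0667 yaw -21.43454262206249 key rel top0 (tray x,y mm) -0.5471147696884588 -0.04360180011123524 foot z 57.36257163473403 F [ 0.03 -0.16 -1.17] T [ 0.107  0.011 -0.02 ] g 0.01587126157491718 tilt [ 0.0003 -0.0001]
```

>>> {"api": "send_rows", "payload": {
  "gripper": [1, 1, 1, 1, 1, 1, 1, 1, 1, 1],
  "dp": [
    [0.4, 0, 1],
    [0.4, 0, 2],
    [0.4, 0, 3],
    [0.4, 0, 4.5],
    [0.4, 0, 6],
    [0.4, 0, 7.5],
    [0.4, 0, 9],
    [0.4, 0, 10],
    [0.4, 0, 10],
    [0.4, 0, 10]
  ],
  "dr": [
    [0, 0, 0],
    [0, 0, 0],
    [0, 0, 0],
    [0, 0, 0],
    [0, 0, 0],
    [0, 0, 0],
    [0, 0, 0],
    [0, 0, 0],
    [0, 0, 0],
    [0, 0, 0]
  ]
}}

```text
t: 7.9
ee_pos: [0.5318, 0.1814, 0.1288]
ee_rot: [0.983, -0.186, -0.0, 0.0]
contact_force: [0.6, -0.2, -0.5]
grip_width: 0.0159
grasp_force: 40.0
```

```bash
python3 st.py
```

```text
t 7.9 yaw -21.449998436600282 key rel top0 (tray x,y mm) -0.04794589372954832 -0.25859304783447207 foot z 46.9549743375531 F [ 0.63 -0.21 -0.5 ] T [0.069 0.05  0.012] g 0.015891949469051092 tilt [-0.      0.0001]
```

>>> {"api": "send_rows", "payload": {
  "gripper": [1, 1, 1, 1, 1, 1, 1, 1, 1, 1],
  "dp": [
    [-1, -0.5, -0.4],
    [-2, -1, -0.4],
    [-3.5, -1.8, -0.4],
    [-5, -1.8, -0.4],
    [-6, -1.8, -0.4],
    [-6.9, -1.8, -0.4],
    [-6.9, -1.8, 0.5],
    [-6.9, -1.8, 1.5],
    [-6.9, -1.8, 2.5],
    [-6.9, -1.8, 3]
  ],
  "dr": [
    [0, 0, 0],
    [0, 0, 0],
    [0, 0, 0],
    [0, 0, 0],
    [0, 0, 0],
    [0, 0, 0],
    [0, 0, 0],
    [0, 0, 0],
    [0, 0, 0],
    [0, 0, 0]
  ]
}}

```text
t: 8.73
ee_pos: [0.526, 0.1856, 0.1256]
ee_rot: [0.983, -0.186, -0.0, 0.0]
contact_force: [0.7, -0.1, -0.9]
grip_width: 0.0155
grasp_force: 40.0
```

```bash
python3 st.py
```

```text
t 8.7333 yaw -21.453048592393348 key rel top0 (tray x,y mm) -7.001616469979975 1.5042339943666567 foot z 43.7640698852345 F [ 0.75 -0.06 -0.9 ] T [ 0.019 -0.064 -0.002] g 0.015496544591601819 tilt [-0.0001  0.0001]
```

>>> {"api": "send_rows", "payload": {
  "gripper": [1, 1, 1, 1, 1, 1, 1, 1, 1, 1],
  "dp": [
    [0, 0, 0.7],
    [0, 0, 1.4],
    [0, 0, 2.1],
    [0, 0, 2.8],
    [0, 0, 3.5],
    [0, 0, 4.2],
    [0, 0, 4.6],
    [0, 0, 4.6],
    [0, 0, 4.6],
    [0, 0, 4.6]
  ],
  "dr": [
    [0, 0, 0],
    [0, 0, 0],
    [0, 0, 0],
    [0, 0, 0],
    [0, 0, 0],
    [0, 0, 0],
    [0, 0, 0],
    [0, 0, 0],
    [0, 0, 0],
    [0, 0, 0]
  ]
}}

```text
t: 9.57
ee_pos: [0.526, 0.1856, 0.1212]
ee_rot: [0.983, -0.186, 0.0, 0.0]
contact_force: [0.6, 1.6, -2.0]
grip_width: 0.0157
grasp_force: 40.0
```

```bash
python3 st.py
```

```text
t 9.5667 yaw -21.449649400688408 key rel top0 (tray x,y mm) -6.941137852066123 1.5653917413733351 foot z 39.42321837895768 F [ 0.65  1.57 -2.04] T [ 0.02   0.024 -0.004] g 0.015729813790397774 tilt [0. 0.]
```

>>> {"api": "send_rows", "payload": {
  "gripper": [1, 1, 1, 1, 1, 1, 1, 1, 1, 1],
  "dp": [
    [1, 0, 0],
    [2, 0, 0],
    [3, 0, 0],
    [4, 0, 0],
    [5, 0, 0],
    [5.4, 0, 0],
    [5.4, 0, 0.8],
    [5.4, 0, 1.6],
    [5.4, 0, 2.4],
    [5.4, 0, 3]
  ],
  "dr": [
    [0, 0, 0],
    [0, 0, 0],
    [0, 0, 0],
    [0, 0, 0],
    [0, 0, 0],
    [0, 0, 0],
    [0, 0, 0],
    [0, 0, 0],
    [0, 0, 0],
    [0, 0, 0]
  ]
}}

```text
t: 10.4
ee_pos: [0.5309, 0.1837, 0.1181]
ee_rot: [0.983, -0.186, -0.0, 0.0]
contact_force: [-1.6, 0.3, 0.2]
grip_width: 0.016
grasp_force: 40.0
```

```bash
python3 st.py
```

```text
t 10.4 yaw -21.45050254219976 key rel top0 (tray x,y mm) -1.6873032721398764 1.4996419453026184 foot z 36.25938400126956 F [-1.63  0.33  0.23] T [0.274 0.642 0.033] g 0.015972764408731854 tilt [-0.0001  0.0001]
```

>>> {"api": "send_rows", "payload": {
  "gripper": [1, 1, 1, 1, 1, 1, 1, 1, 1, 1],
  "dp": [
    [0, 0, 0.5],
    [0, 0, 1],
    [0, 0, 1.5],
    [0, 0, 2],
    [0, 0, 2],
    [0, 0, 2],
    [0, 0, 2],
    [0, 0, 2],
    [0, 0, 2],
    [0, 0, 2]
  ],
  "dr": [
    [0, 0, 0],
    [0, 0, 0],
    [0, 0, 0],
    [0, 0, 0],
    [0, 0, 0],
    [0, 0, 0],
    [0, 0, 0],
    [0, 0, 0],
    [0, 0, 0],
    [0, 0, 0]
  ]
}}

```text
t: 11.23
ee_pos: [0.5311, 0.1836, 0.1162]
ee_rot: [0.983, -0.186, 0.0, 0.0]
contact_force: [-2.1, 0.5, 0.2]
grip_width: 0.0161
grasp_force: 40.0
```

```bash
python3 st.py;python3 st.py
```

```text
t 11.2333 yaw -21.45263694587427 key rel top0 (tray x,y mm) -1.4706464324409687 1.5394246595639538 foot z 34.406278583471384 F [-2.15  0.5   0.23] T [ 0.215  0.636 -0.007] g 0.016094081394916086 tilt [0.0001 0.    ]
t 11.2333 yaw -21.45263694587427 key rel top0 (tray x,y mm) -1.4706464324409687 1.5394246595639538 foot z 34.406278583471384 F [-2.15  0.5   0.23] T [ 0.215  0.636 -0.007] g 0.016094081394916086 tilt [0.0001 0.    ]
```

>>> {"api": "send_rows", "payload": {
  "gripper": [1, 1, 1, 1, 1, 1, 1, 1, 1, 1],
  "dp": [
    [0, 0, 0.7],
    [0, 0, 1.4],
    [0, 0, 2.1],
    [0, 0, 2.8],
    [0, 0, 3.5],
    [0, 0, 4],
    [0, 0, 4],
    [0, 0, 4],
    [0, 0, 4],
    [0, 0, 4]
  ],
  "dr": [
    [0, 0, 0],
    [0, 0, 0],
    [0, 0, 0],
    [0, 0, 0],
    [0, 0, 0],
    [0, 0, 0],
    [0, 0, 0],
    [0, 0, 0],
    [0, 0, 0],
    [0, 0, 0]
  ]
}}

```text
t: 12.07
ee_pos: [0.5312, 0.1836, 0.1122]
ee_rot: [0.983, -0.186, 0.0, 0.0]
contact_force: [0.6, 0.4, -0.8]
grip_width: 0.0157
grasp_force: 40.0
```

```bash
python3 st.py
```

```text
t 12.0667 yaw -21.449220831853054 key rel top0 (tray x,y mm) -1.434026635078464 1.5734547229167455 foot z 30.41481953615033 F [ 0.58  0.35 -0.82] T [ 0.031  0.067 -0.011] g 0.01573554865932416 tilt [0.0001 0.    ]
```

>>> {"api": "send_rows", "payload": {
  "gripper": [1, 1, 1, 1, 1, 1, 1, 1, 1, 1],
  "dp": [
    [0, 0, 1.5],
    [0, 0, 3],
    [0, 0, 4.5],
    [0, 0, 6],
    [0, 0, 8],
    [0, 0, 10],
    [0, 0, 12],
    [0, 0, 13.5],
    [0, 0, 14],
    [0, 0, 14]
  ],
  "dr": [
    [0, 0, 0],
    [0, 0, 0],
    [0, 0, 0],
    [0, 0, 0],
    [0, 0, 0],
    [0, 0, 0],
    [0, 0, 0],
    [0, 0, 0],
    [0, 0, 0],
    [0, 0, 0]
  ]
}}

```text
t: 12.9
ee_pos: [0.531, 0.1836, 0.098]
ee_rot: [0.983, -0.186, -0.0, 0.0]
contact_force: [-0.5, -0.2, -1.2]
grip_width: 0.016
grasp_force: 40.0
```

```bash
python3 st.py
```

```text
t 12.9 yaw -21.449628373159385 key rel top0 (tray x,y mm) -1.5929382849599658 1.4931194481801058 foot z 16.197148907568792 F [-0.52 -0.2  -1.16] T [ 0.045  0.065 -0.028] g 0.015982179800566272 tilt [-0.0001  0.0001]
```

>>> {"api": "send_rows", "payload": {
  "gripper": [1, 1, 1, 1, 1, 1, 1, 1, 1, 1],
  "dp": [
    [0, 0, 0],
    [0, 0, 0],
    [0, 0, 0],
    [0, 0, 0],
    [0, 0, 0],
    [0, 0, 0],
    [0, 0, 0],
    [0, 0, 0],
    [0, 0, 0],
    [0, 0, 0]
  ],
  "dr": [
    [0, 0, -1],
    [0, 0, -2],
    [0, 0, -3],
    [0, 0, -4],
    [0, 0, -5],
    [0, 0, -6],
    [0, 0, -7],
    [0, 0, -8],
    [0, 0, -9],
    [0, 0, -9]
  ]
}}

```text
t: 13.73
ee_pos: [0.5311, 0.1834, 0.0983]
ee_rot: [0.979, 0.205, 0.0, 0.0]
contact_force: [0.1, -0.8, -0.8]
grip_width: 0.0158
grasp_force: 40.0
```

>>> {"api": "send_rows", "payload": {
  "gripper": [1, 1, 1, 1, 1, 1, 1, 1, 1, 1],
  "dp": [
    [0, 0, 0],
    [0, 0, 0],
    [0, 0, 0],
    [0, 0, 0],
    [0, 0, 0],
    [0, 0, 0],
    [0, 0, 0],
    [0, 0, 0],
    [0, 0, 0],
    [0, 0, 0]
  ],
  "dr": [
    [0, 0, -1],
    [0, 0, -2],
    [0, 0, -3],
    [0, 0, -4],
    [0, 0, -5],
    [0, 0, -6],
    [0, 0, -7],
    [0, 0, -8],
    [0, 0, -9],
    [0, 0, -9]
  ]
}}

```text
t: 14.57
ee_pos: [0.5311, 0.1834, 0.0983]
ee_rot: [0.827, 0.563, -0.0, 0.0]
contact_force: [-0.3, -1.1, -1.8]
grip_width: 0.0158
grasp_force: 40.0
```

```bash
python3 st.py
```

```text
t 14.5667 yaw 68.51513234280459 key rel top0 (tray x,y mm) -1.7818083564749456 1.7486744762694726 foot z 16.473820109583745 F [-0.26 -1.08 -1.78] T [-0.302 -0.074  0.011] g 0.0157882457489169 tilt [-0.0001  0.0003]
```

>>> {"api": "send_rows", "payload": {
  "gripper": [1, 1, 1, 1, 1, 1, 1, 1, 1, 1],
  "dp": [
    [-0.5, -0.7, 0],
    [-1, -1.4, -1],
    [-1.5, -2, -2.5],
    [-1.5, -2, -4],
    [-1.5, -2, -5.5],
    [-1.5, -2, -7],
    [-1.5, -2, -8.5],
    [-1.5, -2, -10],
    [-1.5, -2, -12],
    [-1.5, -2, -14]
  ],
  "dr": [
    [0, 0, 0],
    [0, 0, 0],
    [0, 0, 0],
    [0, 0, 0],
    [0, 0, 0],
    [0, 0, 0],
    [0, 0, 0],
    [0, 0, 0],
    [0, 0, 0],
    [0, 0, 0]
  ]
}}

```text
t: 15.4
ee_pos: [0.5282, 0.1828, 0.1118]
ee_rot: [0.826, 0.563, -0.001, -0.0]
contact_force: [0.5, 0.1, -5.3]
grip_width: 0.0156
grasp_force: 40.0
```

```bash
python3 st.py
```

```text
t 15.4 yaw 68.54358805576132 key rel top0 (tray x,y mm) -4.320749596201721 0.12671510660739455 foot z 29.995696517711128 F [ 0.51  0.14 -5.34] T [-0.069 -0.107 -0.005] g 0.015607065554584399 tilt [-0.0007 -0.0001]
```

>>> {"api": "send_rows", "payload": {
  "gripper": [1, 1, 1, 1, 1, 1, 1, 1, 1, 1],
  "dp": [
    [0, 0, -4],
    [0, 0, -10],
    [0, 0, -18],
    [0, 0, -28],
    [0, 0, -40],
    [0, 0, -55],
    [0, 0, -70],
    [0, 0, -85],
    [0, 0, -95],
    [0, 0, -100]
  ],
  "dr": [
    [0, 0, 0],
    [0, 0, 0],
    [0, 0, 0],
    [0, 0, 0],
    [0, 0, 0],
    [0, 0, 0],
    [0, 0, 0],
    [0, 0, 0],
    [0, 0, 0],
    [0, 0, 0]
  ]
}}

```text
t: 16.23
ee_pos: [0.5295, 0.1833, 0.2146]
ee_rot: [0.826, 0.563, 0.002, 0.001]
contact_force: [0.3, -0.5, -3.6]
grip_width: 0.0157
grasp_force: 40.0
```

```bash
python3 st.py; python3 - <<'E'
from h import *
f=grab('scene');save('s6',np.hstack([f['color'][120:250,210:340],f['color'][180:310,100:230]]),3)
E
```

```text
t 16.2333 yaw 68.5511263303058 key rel top0 (tray x,y mm) -3.2835793508157916 1.0264999485706547 foot z 132.8025650106639 F [ 0.33 -0.51 -3.63] T [-0.053 -0.112 -0.032] g 0.015737057713838192 tilt [0.0018 0.0006]
```

View pics/s6.png

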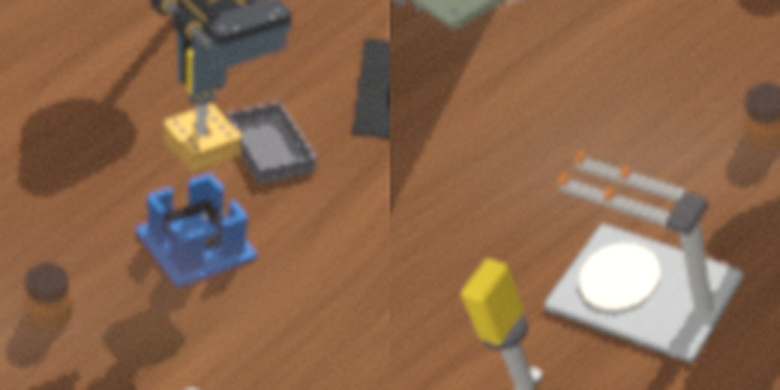

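Picture: the whole stack hangs on the key above an empty tray (crop 200,135), jar and box in place. Transit to the approach point before the fork.

>>> {"api": "send_rows", "payload": {
  "gripper": [1, 1, 1, 1, 1, 1, 1, 1, 1, 1],
  "dp": [
    [-10, 2, 0],
    [-26, 4, 0],
    [-48, 6, 0],
    [-74, 8, 0],
    [-102, 10, 0],
    [-130, 13, 0],
    [-158, 16, 0],
    [-186, 19, 0],
    [-212, 21, 0],
    [-235, 22, 0]
  ],
  "dr": [
    [0, 0, 0],
    [0, 0, 0],
    [0, 0, 0],
    [0, 0, 0],
    [0, 0, 0],
    [0, 0, 0],
    [0, 0, 0],
    [0, 0, 0],
    [0, 0, 0],
    [0, 0, 0]
  ]
}}

```text
t: 17.12
ee_pos: [0.4613, -0.0458, 0.2112]
ee_rot: [0.826, 0.563, -0.001, -0.0]
contact_force: [0.6, -0.5, -3.7]
grip_width: 0.0156
grasp_force: 40.0
```

>>> {"api": "send_rows", "payload": {
  "gripper": [1, 1, 1, 1, 1, 1, 1, 1, 1, 1],
  "dp": [
    [-26, 2, 0],
    [-52, 4, 0],
    [-80, 7, 0],
    [-108, 10, 0],
    [-136, 13, 0],
    [-162, 16, 0],
    [-182, 18, 0],
    [-196, 19, 0],
    [-204, 20, 0],
    [-206, 20, 0]
  ],
  "dr": [
    [0, 0, 0],
    [0, 0, 0],
    [0, 0, 0],
    [0, 0, 0],
    [0, 0, 0],
    [0, 0, 0],
    [0, 0, 0],
    [0, 0, 0],
    [0, 0, 0],
    [0, 0, 0]
  ]
}}

```text
t: 17.95
ee_pos: [0.4053, -0.2439, 0.2114]
ee_rot: [0.827, 0.562, -0.001, -0.001]
contact_force: [0.2, -0.1, -5.6]
grip_width: 0.0162
grasp_force: 40.0
```

```bash
cat > fk.py <<'E'
from h import *
s=robot.read_state(); p=s['ee_pos']; q=s['ee_rot']; th=2*np.arctan2(q[1],q[0])
ex=np.array([np.cos(th),np.sin(th)]); ty=np.array([ex[1],-ex[0]])
seat=np.array([.5012,-.2146]); a=np.radians(17.3); fd=np.array([np.cos(a),np.sin(a)])
k=p[:2]+.0004*ex
r=k-seat; print('t',s['t'],'yaw',np.degrees(th),'along',r@fd*1e3,'lat',(r@np.array([-fd[1],fd[0]]))*1e3,'collar over seat',(p[2]-.1638)*1e3,'F',s['contact_force'].round(2),'tilt',q[2:].round(4))
for n,t in(('seat',seat),('pre60',seat-.06*fd),('pre100',seat-.1*fd)):
    d=(t-k)*1e3; print(n,'dp',(d@ex).round(1),(d@ty).round(1))
E
python3 fk.py
```

```text
t 17.95 yaw 68.43753834268404 along -100.03913946371505 lat 0.8874237372404656 collar over seat 47.58826561201898 F [ 0.2  -0.13 -5.62] tilt [-0.0006 -0.0007]
seat dp 62.1 78.5
pre60 dp 24.4 31.7
pre100 dp -0.7 0.6
```

>>> {"api": "send_rows", "payload": {
  "gripper": [1, 1, 1, 1, 1, 1, 1, 1, 1, 1],
  "dp": [
    [0, 0, 5],
    [0, 0, 13],
    [-0.5, 0.5, 21],
    [-0.7, 0.6, 28],
    [-0.7, 0.6, 33],
    [-0.7, 0.6, 36],
    [-0.7, 0.6, 36],
    [-0.7, 0.6, 36],
    [-0.7, 0.6, 36],
    [-0.7, 0.6, 36]
  ],
  "dr": [
    [0, 0, 0],
    [0, 0, 0],
    [0, 0, 0],
    [0, 0, 0],
    [0, 0, 0],
    [0, 0, 0],
    [0, 0, 0],
    [0, 0, 0],
    [0, 0, 0],
    [0, 0, 0]
  ]
}}

```text
t: 18.78
ee_pos: [0.4071, -0.2438, 0.1766]
ee_rot: [0.826, 0.563, 0.0, 0.001]
contact_force: [0.2, 0.4, -4.1]
grip_width: 0.0161
grasp_force: 40.0
```

```bash
python3 fk.py; python3 - <<'E'
from h import *
f=grab('scene');P=cloud(f)
save('s7',f['color'][190:310,90:230],5)
E
```

```text
t 18.7833 yaw 68.55319948504282 along -98.32537246191393 lat 0.3910428902456441 collar over seat 12.849933174426953 F [ 0.2   0.41 -4.11] tilt [0.0002 0.0005]
seat dp 61.2 76.9
pre60 dp 23.7 30.1
pre100 dp -1.4 -1.1
```

View pics/s7.png

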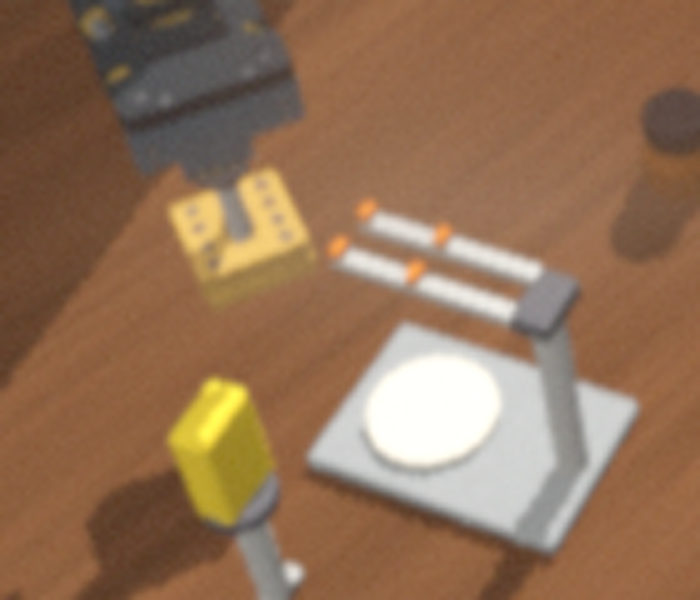

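>>> {"api": "send_rows", "payload": {
  "gripper": [1, 1, 1, 1, 1, 1, 1, 1, 1, 1],
  "dp": [
    [3, 4, 0],
    [9, 11, 0],
    [16, 20, 0],
    [23, 29, 0],
    [30, 37.5, 0],
    [35, 44, 0],
    [38, 47.7, 0],
    [39.4, 49.5, 0],
    [39.4, 49.5, 0],
    [39.4, 49.5, 0]
  ],
  "dr": [
    [0, 0, 0],
    [0, 0, 0],
    [0, 0, 0],
    [0, 0, 0],
    [0, 0, 0],
    [0, 0, 0],
    [0, 0, 0],
    [0, 0, 0],
    [0, 0, 0],
    [0, 0, 0]
  ]
}}

```text
t: 19.67
ee_pos: [0.4669, -0.2251, 0.1761]
ee_rot: [0.826, 0.563, -0.0, -0.0]
contact_force: [-0.3, 0.3, -4.9]
grip_width: 0.0157
grasp_force: 40.0
```

```bash
python3 fk.py
```

```text
t 19.6667 yaw 68.55717940143548 along -35.59118779212469 lat 0.520065961195669 collar over seat 12.253227960362823 F [-0.31  0.33 -4.88] tilt [-0.0003 -0.0002]
seat dp 21.9 28.1
pre60 dp -15.7 -18.7
pre100 dp -40.7 -49.9
```

>>> {"api": "send_rows", "payload": {
  "gripper": [1, 1, 1, 1, 1, 1, 1, 1, 1, 1],
  "dp": [
    [2.5, 3.5, 0],
    [6, 8, 0],
    [10, 13, 0],
    [14, 18, 0],
    [17, 22, 0],
    [19.5, 25, 0],
    [21, 27, 0],
    [21.9, 28.1, 0],
    [21.9, 28.1, 0],
    [21.9, 28.1, 0]
  ],
  "dr": [
    [0, 0, 0],
    [0, 0, 0],
    [0, 0, 0],
    [0, 0, 0],
    [0, 0, 0],
    [0, 0, 0],
    [0, 0, 0],
    [0, 0, 0],
    [0, 0, 0],
    [0, 0, 0]
  ]
}}

```text
t: 20.5
ee_pos: [0.5013, -0.215, 0.1762]
ee_rot: [0.826, 0.563, -0.0, -0.0]
contact_force: [-0.8, -0.4, -4.9]
grip_width: 0.0158
grasp_force: 40.0
```

```bash
python3 fk.py
```

```text
t 20.5 yaw 68.55278159264498 along 0.18972135856352523 lat -0.08657377407003121 collar over seat 12.350518081500505 F [-0.81 -0.41 -4.91] tilt [-0.0002 -0.0001]
seat dp -0.1 -0.2
pre60 dp -37.6 -47.0
pre100 dp -62.6 -78.2
```

Lower onto the seat (12 mm, slowly).

>>> {"api": "send_rows", "payload": {
  "gripper": [1, 1, 1, 1, 1, 1, 1, 1, 1, 1],
  "dp": [
    [0, 0, 1.5],
    [0, 0, 3],
    [0, 0, 5],
    [0, 0, 7],
    [0, 0, 9],
    [0, 0, 10.5],
    [0, 0, 11.5],
    [0, 0, 12],
    [0, 0, 12.2],
    [0, 0, 12.2]
  ],
  "dr": [
    [0, 0, 0],
    [0, 0, 0],
    [0, 0, 0],
    [0, 0, 0],
    [0, 0, 0],
    [0, 0, 0],
    [0, 0, 0],
    [0, 0, 0],
    [0, 0, 0],
    [0, 0, 0]
  ]
}}

```text
t: 21.33
ee_pos: [0.5012, -0.215, 0.1647]
ee_rot: [0.826, 0.563, -0.0, 0.0]
contact_force: [-2.8, 0.7, 1.5]
grip_width: 0.0157
grasp_force: 40.0
```

```bash
python3 fk.py
```

```text
t 21.3333 yaw 68.55271748673944 along 0.17559273605124892 lat -0.05168986335618341 collar over seat 0.8640665993953633 F [-2.82  0.66  1.48] tilt [-0.      0.0001]
seat dp -0.1 -0.2
pre60 dp -37.6 -47.0
pre100 dp -62.7 -78.2
```

>>> {"api": "send_rows", "payload": {
  "gripper": [0.8, 0.75, 0.7, 0.65, 0.6, 0.55, 0.5, 0.5, 0.5, 0.5],
  "dp": [
    [0, 0, 0],
    [0, 0, 0],
    [0, 0, 0],
    [0, 0, 0],
    [0, 0, 0],
    [0, 0, 0],
    [0, 0, 0],
    [0, 0, 0],
    [0, 0, 0],
    [0, 0, 0]
  ],
  "dr": [
    [0, 0, 0],
    [0, 0, 0],
    [0, 0, 0],
    [0, 0, 0],
    [0, 0, 0],
    [0, 0, 0],
    [0, 0, 0],
    [0, 0, 0],
    [0, 0, 0],
    [0, 0, 0]
  ]
}}

```text
t: 22.17
ee_pos: [0.5014, -0.215, 0.164]
ee_rot: [0.826, 0.563, -0.0, 0.0]
contact_force: [0.3, -0.1, -0.5]
grip_width: 0.046
grasp_force: 0.0
```

>>> {"api": "send_rows", "payload": {
  "gripper": [0.5, 0.5, 0.5, 0.5, 0.5, 0.5, 0.5, 0.5, 0.5, 0.5],
  "dp": [
    [0, 0, -4],
    [0, 0, -10],
    [0, 0, -18],
    [0, 0, -28],
    [0, 0, -40],
    [0, 0, -52],
    [0, 0, -65],
    [0, 0, -78],
    [0, 0, -88],
    [0, 0, -90]
  ],
  "dr": [
    [0, 0, 0],
    [0, 0, 0],
    [0, 0, 0],
    [0, 0, 0],
    [0, 0, 0],
    [0, 0, 0],
    [0, 0, 0],
    [0, 0, 0],
    [0, 0, 0],
    [0, 0, 0]
  ]
}}

```text
t: 23.0
ee_pos: [0.5024, -0.2155, 0.2569]
ee_rot: [0.826, 0.563, 0.001, 0.002]
contact_force: [0.1, -0.7, 0.8]
grip_width: 0.0456
grasp_force: 0.0
```

```bash
python3 fk.py; python3 - <<'E'
from h import *
f=grab('scene')
save('s8',f['color'][190:310,90:230],5)
E
```

```text
t 23.0 yaw 68.54862670848709 along 1.1731700431241687 lat -0.8934900965483723 collar over seat 93.08864545224782 F [ 0.12 -0.7   0.75] tilt [0.0013 0.0021]
seat dp -0.0 -1.5
pre60 dp -37.6 -48.3
pre100 dp -62.6 -79.5
```

View pics/s8.png

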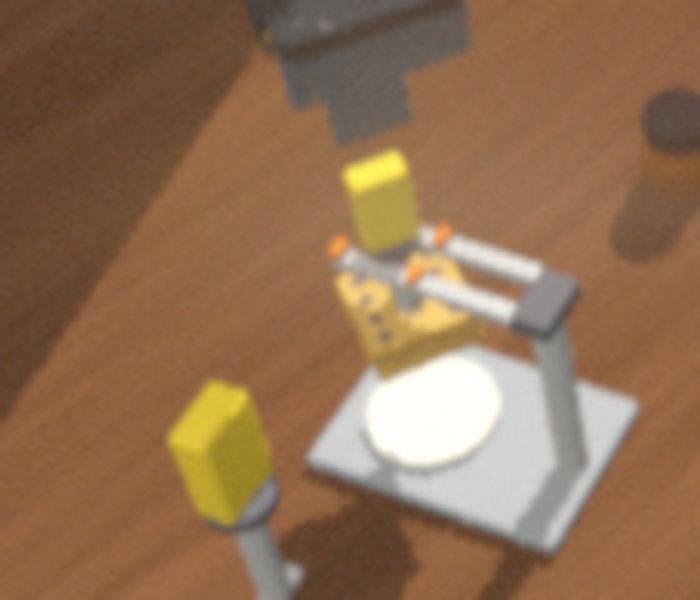

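The key hangs in the fork at crop (380,200) with the stack beneath it and the hand is clear. I let it settle, check tilt, and hand in.

>>> {"api": "send_rows", "payload": {
  "gripper": [0.5, 0.5, 0.5, 0.5, 0.5, 0.5, 0.5, 0.5, 0.5, 0.5],
  "dp": [
    [0, 0, 0],
    [0, 0, 0],
    [0, 0, 0],
    [0, 0, 0],
    [0, 0, 0],
    [0, 0, 0],
    [0, 0, 0],
    [0, 0, 0],
    [0, 0, 0],
    [0, 0, 0]
  ],
  "dr": [
    [0, 0, 0],
    [0, 0, 0],
    [0, 0, 0],
    [0, 0, 0],
    [0, 0, 0],
    [0, 0, 0],
    [0, 0, 0],
    [0, 0, 0],
    [0, 0, 0],
    [0, 0, 0]
  ]
}}

```text
t: 23.88
ee_pos: [0.5014, -0.2151, 0.254]
ee_rot: [0.826, 0.563, -0.0, 0.0]
contact_force: [0.2, 0.6, 0.4]
grip_width: 0.046
grasp_force: 0.0
```

```bash
python3 - <<'E'
from h import *
f=grab('wrist');P=cloud(f); hsv=cv2.cvtColor(f['color'],cv2.COLOR_RGB2HSV)
m=(hsv[...,0]>20)&(hsv[...,0]<36)&(hsv[...,1]>140)&(abs(P[...,2]-.203)<.004)&(np.hypot(P[...,0]-.5,P[...,1]+.215)<.04)
q=P[m]; print(m.sum(),cv2.minAreaRect(q[:,:2].astype(np.float32)),np.median(q[:,2]))
A=np.c_[q[:,:2]-q[:,:2].mean(0),np.ones(len(q))]; print('slope',np.linalg.lstsq(A,q[:,2],rcond=None)[0])
E
```

```text
977 ((0.5010808110237122, -0.2117680162191391), (0.027268677949905396, 0.01564643532037735), 69.08674621582031) 0.2036044552437206
slope [-0.00191351 -0.02456406  0.20347036]
```

```bash
python3 -c "
from workcell import robot
print(robot.job_done())"
```

```text
the job is handed in; nothing more can be done
None
```

The smaller key hangs back in the fork with all three plates on its foot and the gripper clear, handed in at about 24 s; a last check put the handle about 3 mm sideways and 0.025 rad off upright, within limits, but no verdict came back.

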